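Tip up test panels, load them and wind them through the reader

ROBOT

A 7-joint arm with a two-finger parallel gripper is mounted at the origin on the work surface; the furniture and walls round the work are solid. World frame = base frame: x ahead of the robot, y to its left, z up, the work surface at z = 0. Lengths are in mm, angles in rad, forces in N, time in s.
With the tool pointing down it reaches from about 425 to 875 mm from the base axis. Payload 4.7 kg.
Tool frame: the origin (TCP) lies midway between the tips of the shut fingers; the grasp point (between the pads) lies 19 mm behind it; z points along the fingers, y is the direction in which the jaws open and shut (so a half turn about z gives the same grasp; the last joint's range is limited). The gripper opens to 87 mm and grips with 3 to 60 N. Pads are 19 mm wide; open, the fingers measure 117 mm over their backs; the gripper's body (75 mm by 190 mm) begins 51 mm behind the grasp point.
Start: joints at [-1.186, 0.321, -0.07, 1.45, 0.023, 1.371, -0.057], TCP at [235.563, 605.835, 222.587] pointing down, gripper open.
Joint ranges: [-2.86, 2.86], [-0.3, 2.09], [-1.38, 1.24], [0.06, 2.45], [-1.56, 4.7], [0.09, 2.05], [-2.69, 2.69]. Speed limits (rad/s): [2.57, 2.57, 3.14, 3.14, 3.14, 3.14, 3.14].

INTERFACE

Orientations are given as a unit quaternion [w, x, y, z].
In Python, from plant import r gives the robot as it stands. Calls block until the motion is done:
- r.move_to(position, orientation): joint-space move of the TCP to a pose.
- r.move_l(position, rotation=None, v=150): straight line of the TCP; rotation=None keeps the orientation; v is the mean speed in mm/s.
- r.move_joints(angles): joint-space move.
- r.command_gripper(opening, strength=None): finger opening in mm; strength is the grip in N (None keeps the last); returns when the fingers have stopped.
- r.wait(seconds).
- r.solve_ik(position, orientation): joint angles nearest the present ones, or None.
- r.observe(): the state.
- r.grab_frame(name): name is "scene" or "top" or "wrist"; returns the picture (420x560x3 uint8, red, green, blue); there is no depth.
- r.camera_model(name): a dict with "camera_matrix" (3x3 intrinsics, pixels), "R" (3x3) and "t" (3): a world point X has camera coordinates R X + t. Camera axes: x right, y down, z forward; pixel columns grow to the right and rows downward; lengths in mm; the calibration is good to about 2 mm. A picture is of the moment at which its call begins: read the wrist's pose just before it. camera_model takes no time and is no camera call; for the wrist camera it gives the pose at the moment of the call.
A pose or a line that the arm cannot do raises r.IKError and nothing moves.
- r.hand_in(): hands the job in, once; it reports no verdict.
Trained networks look in the newest picture that a camera, given by its name, has taken for a name from the list of things; names that differ only in an ending like _2 or _b are one class to them, and where a whole thing is asked for, a point or a joint stands for the part that bears it (a point fixed in the world has none). Each returns a list of dicts, best first, with "confidence" (0 to 1); they miss things now and then, are a little off and sometimes report something else, mostly with a low value. They report only what shows in the picture. A call takes as long as a camera call. They do not tell look-alikes from the thing itself.
- r.spot_in(camera, name): "rect" ([centre column, centre row, width, height] in pixels, round what is visible of it).
- r.trace(camera, name): "pixels" (420x560 bool, what is visible of it) and "rect" ([centre column, centre row, width, height] in pixels, round what is visible of it).
- r.spot_point(camera, name): "centre" ([column, row] in pixels: a listed point, or the origin of a listed thing).
The state is a dict: "time": time; "q": joint angles; "qvel": joint speeds; "effort": joint torques, N m; "tcp_pos": TCP position; "tool_rot": TCP orientation; "contact_force": force on the tool from outside, world axes, zero at the start; "wrist_torque": the same for the moment, N m; "gripper_width": finger opening in mm.
Only numpy, scipy, OpenCV 4.12 (cv2) and the standard library are available. Lean on these libraries where they do the work, as an engineer would, in place of code of your own. Each camera call takes 0.05 s, during which the arm holds its last target.

TASK

Take every brass test panel that lies in the grey tip-up tray and lay it flat on the stage of the white panel reader, one panel to a rubber pad, centred and square on its pad. When all of them are loaded, wind the handwheel anticlockwise until the stage is fully home against its stop under the bridge, then wind it all the way back out to its loading end, the panels still lying on their pads, and let go. Leave the glassware and the vial round the work where they are.

Things in the scene. Friction and masses are not known exactly. Their poses are not given: they have to be found in the camera images.
- panel_1_mid (a point): centre of a loose brass test panel, a flat plate 100 x 50 x 5 mm, about 90 g (may be absent); x along its 100 mm, toward the end with a small dark dot, y across its 50 mm, z up out of its upper face. It starts flush in a lane of the tray (x along the lane): walls to 1 mm below its upper face enclose its sides and far end, so that it cannot be gripped until it is tipped up
- panel_1: the same panel; origin at the centre of its underside
- panel_2_mid (a point): centre of a loose brass test panel, a flat plate 100 x 50 x 5 mm, about 90 g (may be absent); x along its 100 mm, toward the end with a small dark dot, y across its 50 mm, z up out of its upper face. It starts flush in a lane of the tray (x along the lane): walls to 1 mm below its upper face enclose its sides and far end, so that it cannot be gripped until it is tipped up
- panel_2: the same panel; origin at the centre of its underside
- panel_3_mid (a point): centre of a loose brass test panel, a flat plate 100 x 50 x 5 mm, about 90 g (may be absent); x along its 100 mm, toward the end with a small dark dot, y across its 50 mm, z up out of its upper face. It starts flush in a lane of the tray (x along the lane): walls to 1 mm below its upper face enclose its sides and far end, so that it cannot be gripped until it is tipped up
- panel_3: the same panel; origin at the centre of its underside
- lane_1 (a point): point on the floor of the left (+y) lane of the grey tray, 34 mm above the worktop, under the middle of a panel lying there. x along the lane away from the robot, y left, z up. Tray 130 (x) by 222 (y) mm, 38 mm high, 1.4 kg, standing loose; lanes 70 mm apart, 54 mm wide between walls. Their near half is a hollow, open at the front, covered by the rocker; their far half has a fixed floor
- rocker_1 (a joint): steel tipping plate under the near half of the left (+y) lane, hinged about y 5 mm before lane_1 at floor height. 0 = level, 0.52 rad = fully tipped: near end down, the panel's far end 28 mm up, its long edges free to grasp over the walls. Pressing the panel 35 mm before lane_1 with 2 N tips both; it is stiff and stays as left; a lip at its near end keeps the panel from sliding off
- pad_1 (a point): centre of the top of the left (+y) rubber pad on the stage, 52 mm above the worktop: 90 (x) by 36 (y) mm, 12 mm above the stage plate, so that a panel overhangs it and fingers reach down beside it; x along the stage's travel away from the robot and along the panel to lie on it, y left, z up. Pads are 75 mm apart and move with the stage
- lane_2 (a point): point on the floor of the middle lane of the grey tray, 34 mm above the worktop, under the middle of a panel lying there. x along the lane away from the robot, y left, z up. Tray 130 (x) by 222 (y) mm, 38 mm high, 1.4 kg, standing loose; lanes 70 mm apart, 54 mm wide between walls. Their near half is a hollow, open at the front, covered by the rocker; their far half has a fixed floor
- rocker_2 (a joint): steel tipping plate under the near half of the middle lane, hinged about y 5 mm before lane_2 at floor height. 0 = level, 0.52 rad = fully tipped: near end down, the panel's far end 28 mm up, its long edges free to grasp over the walls. Pressing the panel 35 mm before lane_2 with 2 N tips both; it is stiff and stays as left; a lip at its near end keeps the panel from sliding off
- pad_2 (a point): centre of the top of the middle rubber pad on the stage, 52 mm above the worktop: 90 (x) by 36 (y) mm, 12 mm above the stage plate, so that a panel overhangs it and fingers reach down beside it; x along the stage's travel away from the robot and along the panel to lie on it, y left, z up. Pads are 75 mm apart and move with the stage
- lane_3 (a point): point on the floor of the right (-y) lane of the grey tray, 34 mm above the worktop, under the middle of a panel lying there. x along the lane away from the robot, y left, z up. Tray 130 (x) by 222 (y) mm, 38 mm high, 1.4 kg, standing loose; lanes 70 mm apart, 54 mm wide between walls. Their near half is a hollow, open at the front, covered by the rocker; their far half has a fixed floor
- rocker_3 (a joint): steel tipping plate under the near half of the right (-y) lane, hinged about y 5 mm before lane_3 at floor height. 0 = level, 0.52 rad = fully tipped: near end down, the panel's far end 28 mm up, its long edges free to grasp over the walls. Pressing the panel 35 mm before lane_3 with 2 N tips both; it is stiff and stays as left; a lip at its near end keeps the panel from sliding off
- pad_3 (a point): centre of the top of the right (-y) rubber pad on the stage, 52 mm above the worktop: 90 (x) by 36 (y) mm, 12 mm above the stage plate, so that a panel overhangs it and fingers reach down beside it; x along the stage's travel away from the robot and along the panel to lie on it, y left, z up. Pads are 75 mm apart and move with the stage
- stage (a joint): sliding stage of the white reader (reader fixed to the worktop): 0 = out, toward the robot, for loading; 0.090 m = home against the end stop, the panels under the bridge. Moves only with the handwheel, through a rack, 4.77 mm a radian. The bridge across the travel is 132 mm high; with the stage at 0 its front face lies 107 mm beyond the pad centres
- handwheel (a joint): handwheel left of the stage, vertical axis, diameter 98 mm, rim 73 mm above the worktop: grows as it turns anticlockwise seen from above; 0 = stage out, 18.85 rad (three turns) = stage home; light (about 1 N at the knob), stays where it is left. Starts between 0 and 1.2
- wheel_axis (a point): fixed point on the handwheel's axis, at rim height (73 mm above the worktop)
- crank_grip (a point): centre of the upright steel crank knob on the handwheel, 18 mm in diameter, 40 mm tall (79 to 119 mm above the worktop), 36 mm from the wheel's axis; it spins freely on its own pin, so it can be held and led round in a circle without turning the gripper
- tray: the grey tip-up tray; origin under its centre, axes as those of its lanes
- crank_knob: the crank knob; origin at its foot, on its own axis, 20 mm below crank_grip
- small_beaker: bystander: 50 ml glass beaker, 62 mm wide, 81 mm tall, beyond the work; origin under its centre
- clear_bottle: bystander: slim clear bottle, 45 mm wide, 176 mm tall, beyond the work; origin under its centre
- vial: bystander: vial with a white cap, 31 mm wide, 114 mm tall, left of the tray; origin under its centre
Mind the look-alikes: they are no part of the job. What is shaped like the panel_1 but green or turquoise is not meant.

How it is judged (in metres and radians):
On the way, in this order (a step that is already met when the one before it is completed fails the run):
1. every panel present lies flat on a pad of its own, let go, with the stage still out at its loading end (((x of panel_1_mid in the frame of pad_1 between -0.015 and 0.015 m and y of panel_1_mid in the frame of pad_1 between -0.012 and 0.012 m and z of panel_1_mid in the frame of pad_1 between -0.001 and 0.006 m and angle between the x axis of panel_1_mid and the x axis of pad_1, either way round below 0.15 rad and angle between panel_1_mid's own x axis and vertical between 1.51 and 1.63 rad and angle between panel_1_mid's own y axis and vertical between 1.51 and 1.63 rad) or (x of panel_1_mid in the frame of pad_2 between -0.015 and 0.015 m and y of panel_1_mid in the frame of pad_2 between -0.012 and 0.012 m and z of panel_1_mid in the frame of pad_2 between -0.001 and 0.006 m and angle between the x axis of panel_1_mid and the x axis of pad_2, either way round below 0.15 rad and angle between panel_1_mid's own x axis and vertical between 1.51 and 1.63 rad and angle between panel_1_mid's own y axis and vertical between 1.51 and 1.63 rad) or (x of panel_1_mid in the frame of pad_3 between -0.015 and 0.015 m and y of panel_1_mid in the frame of pad_3 between -0.012 and 0.012 m and z of panel_1_mid in the frame of pad_3 between -0.001 and 0.006 m and angle between the x axis of panel_1_mid and the x axis of pad_3, either way round below 0.15 rad and angle between panel_1_mid's own x axis and vertical between 1.51 and 1.63 rad and angle between panel_1_mid's own y axis and vertical between 1.51 and 1.63 rad)) and ((x of panel_2_mid in the frame of pad_1 between -0.015 and 0.015 m and y of panel_2_mid in the frame of pad_1 between -0.012 and 0.012 m and z of panel_2_mid in the frame of pad_1 between -0.001 and 0.006 m and angle between the x axis of panel_2_mid and the x axis of pad_1, either way round below 0.15 rad and angle between panel_2_mid's own x axis and vertical between 1.51 and 1.63 rad and angle between panel_2_mid's own y axis and vertical between 1.51 and 1.63 rad) or (x of panel_2_mid in the frame of pad_2 between -0.015 and 0.015 m and y of panel_2_mid in the frame of pad_2 between -0.012 and 0.012 m and z of panel_2_mid in the frame of pad_2 between -0.001 and 0.006 m and angle between the x axis of panel_2_mid and the x axis of pad_2, either way round below 0.15 rad and angle between panel_2_mid's own x axis and vertical between 1.51 and 1.63 rad and angle between panel_2_mid's own y axis and vertical between 1.51 and 1.63 rad) or (x of panel_2_mid in the frame of pad_3 between -0.015 and 0.015 m and y of panel_2_mid in the frame of pad_3 between -0.012 and 0.012 m and z of panel_2_mid in the frame of pad_3 between -0.001 and 0.006 m and angle between the x axis of panel_2_mid and the x axis of pad_3, either way round below 0.15 rad and angle between panel_2_mid's own x axis and vertical between 1.51 and 1.63 rad and angle between panel_2_mid's own y axis and vertical between 1.51 and 1.63 rad)) and ((x of panel_3_mid in the frame of pad_1 between -0.015 and 0.015 m and y of panel_3_mid in the frame of pad_1 between -0.012 and 0.012 m and z of panel_3_mid in the frame of pad_1 between -0.001 and 0.006 m and angle between the x axis of panel_3_mid and the x axis of pad_1, either way round below 0.15 rad and angle between panel_3_mid's own x axis and vertical between 1.51 and 1.63 rad and angle between panel_3_mid's own y axis and vertical between 1.51 and 1.63 rad) or (x of panel_3_mid in the frame of pad_2 between -0.015 and 0.015 m and y of panel_3_mid in the frame of pad_2 between -0.012 and 0.012 m and z of panel_3_mid in the frame of pad_2 between -0.001 and 0.006 m and angle between the x axis of panel_3_mid and the x axis of pad_2, either way round below 0.15 rad and angle between panel_3_mid's own x axis and vertical between 1.51 and 1.63 rad and angle between panel_3_mid's own y axis and vertical between 1.51 and 1.63 rad) or (x of panel_3_mid in the frame of pad_3 between -0.015 and 0.015 m and y of panel_3_mid in the frame of pad_3 between -0.012 and 0.012 m and z of panel_3_mid in the frame of pad_3 between -0.001 and 0.006 m and angle between the x axis of panel_3_mid and the x axis of pad_3, either way round below 0.15 rad and angle between panel_3_mid's own x axis and vertical between 1.51 and 1.63 rad and angle between panel_3_mid's own y axis and vertical between 1.51 and 1.63 rad)) and contact force between each of panel_1, panel_2, panel_3 and the fingers below 0.1 N and value of joint stage below 0.03 m), for 0.3 s.
2. the stage has been wound home against its end stop (value of joint stage above 0.0875 m), for 0.2 s.
3. the stage has been wound all the way back out (value of joint stage below 0.0025 m), for 0.2 s.
At the end, for the whole second after the job is handed in: every panel present rests released, flat (0.06 rad) and still on a pad of its own, within 15 mm along and 12 mm across of the pad's centre, square within 0.15 rad; the stage, after being home, is out within 2.5 mm of its loading end; the crank knob is let go (((x of panel_1_mid in the frame of pad_1 between -0.015 and 0.015 m and y of panel_1_mid in the frame of pad_1 between -0.012 and 0.012 m and z of panel_1_mid in the frame of pad_1 between -0.001 and 0.006 m and angle between the x axis of panel_1_mid and the x axis of pad_1, either way round below 0.15 rad and angle between panel_1_mid's own x axis and vertical between 1.51 and 1.63 rad and angle between panel_1_mid's own y axis and vertical between 1.51 and 1.63 rad) or (x of panel_1_mid in the frame of pad_2 between -0.015 and 0.015 m and y of panel_1_mid in the frame of pad_2 between -0.012 and 0.012 m and z of panel_1_mid in the frame of pad_2 between -0.001 and 0.006 m and angle between the x axis of panel_1_mid and the x axis of pad_2, either way round below 0.15 rad and angle between panel_1_mid's own x axis and vertical between 1.51 and 1.63 rad and angle between panel_1_mid's own y axis and vertical between 1.51 and 1.63 rad) or (x of panel_1_mid in the frame of pad_3 between -0.015 and 0.015 m and y of panel_1_mid in the frame of pad_3 between -0.012 and 0.012 m and z of panel_1_mid in the frame of pad_3 between -0.001 and 0.006 m and angle between the x axis of panel_1_mid and the x axis of pad_3, either way round below 0.15 rad and angle between panel_1_mid's own x axis and vertical between 1.51 and 1.63 rad and angle between panel_1_mid's own y axis and vertical between 1.51 and 1.63 rad)) and ((x of panel_2_mid in the frame of pad_1 between -0.015 and 0.015 m and y of panel_2_mid in the frame of pad_1 between -0.012 and 0.012 m and z of panel_2_mid in the frame of pad_1 between -0.001 and 0.006 m and angle between the x axis of panel_2_mid and the x axis of pad_1, either way round below 0.15 rad and angle between panel_2_mid's own x axis and vertical between 1.51 and 1.63 rad and angle between panel_2_mid's own y axis and vertical between 1.51 and 1.63 rad) or (x of panel_2_mid in the frame of pad_2 between -0.015 and 0.015 m and y of panel_2_mid in the frame of pad_2 between -0.012 and 0.012 m and z of panel_2_mid in the frame of pad_2 between -0.001 and 0.006 m and angle between the x axis of panel_2_mid and the x axis of pad_2, either way round below 0.15 rad and angle between panel_2_mid's own x axis and vertical between 1.51 and 1.63 rad and angle between panel_2_mid's own y axis and vertical between 1.51 and 1.63 rad) or (x of panel_2_mid in the frame of pad_3 between -0.015 and 0.015 m and y of panel_2_mid in the frame of pad_3 between -0.012 and 0.012 m and z of panel_2_mid in the frame of pad_3 between -0.001 and 0.006 m and angle between the x axis of panel_2_mid and the x axis of pad_3, either way round below 0.15 rad and angle between panel_2_mid's own x axis and vertical between 1.51 and 1.63 rad and angle between panel_2_mid's own y axis and vertical between 1.51 and 1.63 rad)) and ((x of panel_3_mid in the frame of pad_1 between -0.015 and 0.015 m and y of panel_3_mid in the frame of pad_1 between -0.012 and 0.012 m and z of panel_3_mid in the frame of pad_1 between -0.001 and 0.006 m and angle between the x axis of panel_3_mid and the x axis of pad_1, either way round below 0.15 rad and angle between panel_3_mid's own x axis and vertical between 1.51 and 1.63 rad and angle between panel_3_mid's own y axis and vertical between 1.51 and 1.63 rad) or (x of panel_3_mid in the frame of pad_2 between -0.015 and 0.015 m and y of panel_3_mid in the frame of pad_2 between -0.012 and 0.012 m and z of panel_3_mid in the frame of pad_2 between -0.001 and 0.006 m and angle between the x axis of panel_3_mid and the x axis of pad_2, either way round below 0.15 rad and angle between panel_3_mid's own x axis and vertical between 1.51 and 1.63 rad and angle between panel_3_mid's own y axis and vertical between 1.51 and 1.63 rad) or (x of panel_3_mid in the frame of pad_3 between -0.015 and 0.015 m and y of panel_3_mid in the frame of pad_3 between -0.012 and 0.012 m and z of panel_3_mid in the frame of pad_3 between -0.001 and 0.006 m and angle between the x axis of panel_3_mid and the x axis of pad_3, either way round below 0.15 rad and angle between panel_3_mid's own x axis and vertical between 1.51 and 1.63 rad and angle between panel_3_mid's own y axis and vertical between 1.51 and 1.63 rad)) and contact force between each of panel_1, panel_2, panel_3, crank_knob and the fingers below 0.1 N and linear speed of each of panel_1, panel_2, panel_3 below 0.02 m/s and value of joint stage below 0.0025 m); the robot touches nothing.
It fails at once if the small beaker is shoved more than 4 cm or knocked over (distance of small_beaker from where it was at the start of the episode above 0.04 m or angle between small_beaker's own z axis and vertical above 0.6 rad).
It fails at once if the clear bottle is shoved more than 4 cm or knocked over (distance of clear_bottle from where it was at the start of the episode above 0.04 m or angle between clear_bottle's own z axis and vertical above 0.6 rad).
It fails at once if the vial is shoved more than 4 cm or knocked over (distance of vial from where it was at the start of the episode above 0.04 m or angle between vial's own z axis and vertical above 0.6 rad).
Of panel_1, panel_2, panel_3 only 2 to 3 are there at a start; the rules pass over those that are not, and their reading is None.
At some moment in a run one of tray may be knocked a few centimetres aside while the robot is not near it.
Once in a run the grip may slacken for a moment while it holds something.
It also fails if it takes over 210 s, if anything falls off the work surface, if the arm or the gripper's body presses on something with over 40 N, if the wrist force passes 120 N, or if a joint passes its speed limit or range.

## Working session

There is one attempt and no reset: what is moved stays moved. The work goes in short steps, each a Python script; the robot and the scene stay as the last script left them, time stands still between calls to the robot, and variables do not carry over. Pictures are saved under pics/ and viewed, and the job is handed in when it is done.

```bash
ls; mkdir -p pics; python3 - <<'E'
from plant import r
import cv2
s=r.observe();print(s['time'],s['tcp_pos'],s['tool_rot'],s['gripper_width'])
for n in ("scene","top","wrist"):
    im=r.grab_frame(n);cv2.imwrite(f"pics/a_{n}.png",im[:,:,::-1])
    c=r.camera_model(n);print(n,c)
E
```

```text
pics
0.0 [235.36275948 605.29880274 221.46491136] [-1.24914134e-04  1.84309531e-01  9.82867786e-01 -9.46696583e-04] 86.97250590397964
scene {'camera_matrix': array([[456.35621111,   0.        , 281.09219764],
       [  0.        , 456.35621111, 205.38220491],
       [  0.        ,   0.        ,   1.        ]]), 'R': array([[-0.78292965, -0.62210839,  0.00152422],
       [-0.29026239,  0.36312889, -0.88537289],
       [ 0.55024441, -0.6936271 , -0.46487905]]), 't': array([ 608.9761417 ,  139.13520848, 1557.03433596])}
top {'camera_matrix': array([[410.06505587,   0.        , 280.53598619],
       [  0.        , 410.06505587, 208.25378784],
       [  0.        ,   0.        ,   1.        ]]), 'R': array([[-0.02839235, -0.99938388,  0.02063315],
       [-0.99683422,  0.02677427, -0.07486432],
       [ 0.07426576, -0.0226934 , -0.99698024]]), 't': array([ 252.75894547,  542.81091018, 1394.30158042])}
wrist {'camera_matrix': array([[304.04119151,   0.        , 277.62092613],
       [  0.        , 304.04119151, 205.21931218],
       [  0.        ,   0.        ,   1.        ]]), 'R': array([[ 0.36108973,  0.93252913, -0.00190468],
       [ 0.88907971, -0.3436478 ,  0.30239619],
       [ 0.28133872, -0.11088557, -0.95318042]]), 't': array([-649.35782177,  -37.95024042,  391.54262814])}
```

View pics/a_top.png

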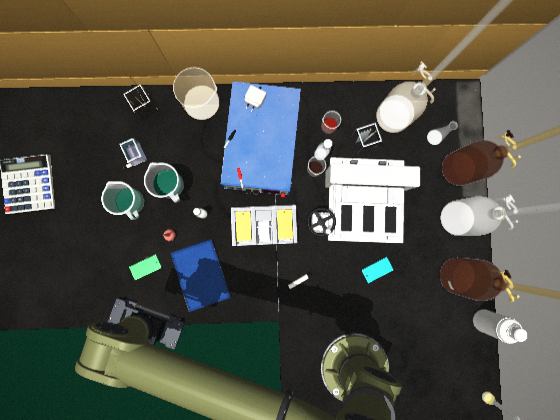

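View pics/a_scene.png

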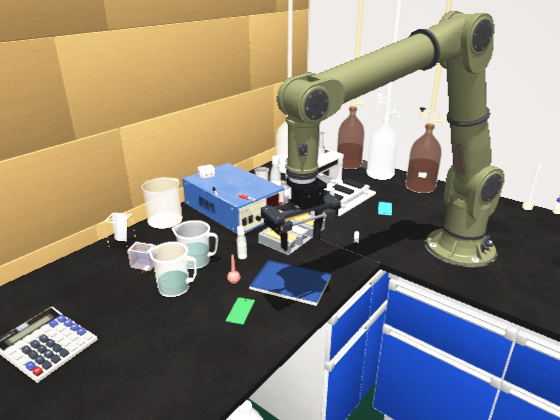

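View pics/a_wrist.png

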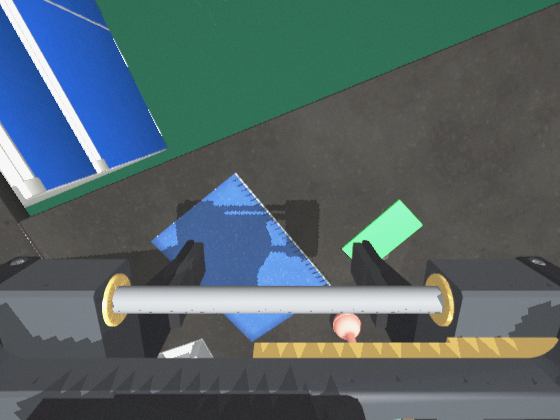

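The top view shows two brass panels, one in the left lane (244,226) and one in the right lane (286,222). The middle lane is empty. The reader is at (367,215) and the wheel at (321,221). The green and cyan look-alikes lie elsewhere. Next I'll measure positions.

```bash
cat > h.py <<'E'
import numpy as np, cv2
from plant import r
def ray(cam,px,z,c=None):
    c=c or r.camera_model(cam)
    d=np.linalg.inv(c['camera_matrix'])@np.array([px[0],px[1],1.])
    R,t=c['R'],c['t']; o=-R.T@t; w=R.T@d
    return o+w*(z-o[2])/w[2]
def proj(cam,X,c=None):
    c=c or r.camera_model(cam)
    p=c['camera_matrix']@(c['R']@np.asarray(X,float)+c['t']); return p[:2]/p[2]
def snap(cam,name,up=1,crop=None):
    im=r.grab_frame(cam)[:,:,::-1]
    if crop: im=im[crop[1]:crop[3],crop[0]:crop[2]]
    if up!=1: im=cv2.resize(im,None,fx=up,fy=up,interpolation=cv2.INTER_CUBIC)
    cv2.imwrite(f"pics/{name}.png",im)
def quat(yaw,tilt=0):
    # tool down; jaw (tool y) direction at world angle: yaw=0 -> tool y along -y world (x fwd)
    from scipy.spatial.transform import Rotation as Ro
    q=(Ro.from_euler('z',yaw)*Ro.from_euler('y',tilt)*Ro.from_euler('x',np.pi)).as_quat()
    return [q[3],q[0],q[1],q[2]]
E
python3 - <<'E'
from h import *
snap("top","b_top",4,(220,140,420,260))
zs={'panel_1_mid':39,'lane_1':34,'pad_1':52,'wheel_axis':73,'crank_grip':99,'tray':0,'crank_knob':79,'vial':0,'small_beaker':0,'clear_bottle':0}
for n,z in zs.items():
    for d in r.spot_point("top",n):
        print(n,round(d['confidence'],2),np.round(d['centre'],1),np.round(ray("top",d['centre'],z),1))
E
```

```text
panel_1_mid 0.89 [144.3 267.1] [363.6 697.7  39. ]
panel_1_mid 0.6 [375.3 267.5] [339.2 -75.6  39. ]
lane_1 0.89 [244.7 225.5] [493.1 361.1  34. ]
lane_1 0.84 [263.7 224.3] [495.4 296.7  34. ]
pad_1 0.94 [368.3 216.5] [511.2 -56.4  52. ]
pad_1 0.84 [390.4 220.4] [ 496.  -130.7   52. ]
pad_1 0.81 [342.9 215.2] [518.   29.2  52. ]
pad_1 0.39 [245.6 225.9] [491.  356.9  52. ]
wheel_axis 0.77 [322.6 223.4] [491.5 101.3  73. ]
wheel_axis 0.33 [243.3 223.2] [499.4 362.9  73. ]
wheel_axis 0.29 [262.7 226. ] [488.4 299.3  73. ]
crank_grip 0.71 [261.6 227.6] [482.5 302.5  99. ]
crank_grip 0.42 [327.  230.2] [468.2  91.1  99. ]
tray 0.93 [260.7 225. ] [494.5 307.8   0. ]
crank_knob 0.36 [326.2 233.9] [456.5  91.4  79. ]
vial 0.4 [201.9 215.7] [532.3 510.7   0. ]
small_beaker 0.88 [316.7 166.8] [693.8 105.8   0. ]
clear_bottle 0.54 [320.1 151.7] [747.3  91.9   0. ]
```

View pics/b_top.png

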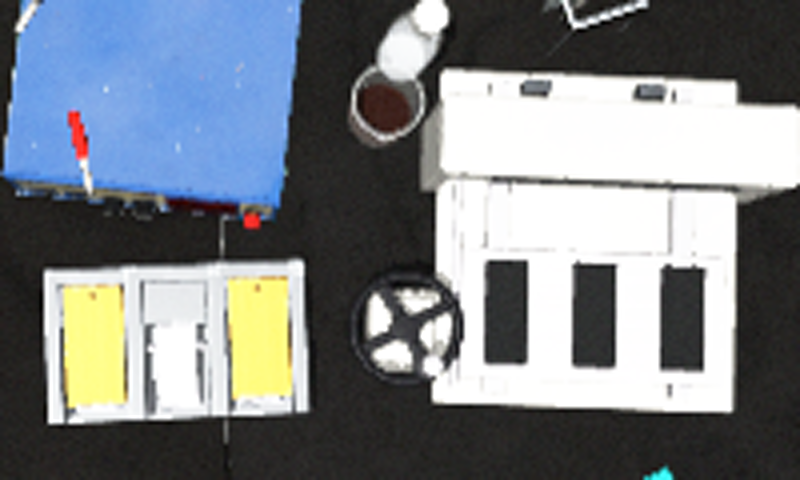

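```bash
python3 - <<'E'
from h import *
q=[0,0,1,0]
r.move_to([400,450,330],q)
print(r.observe()['q'])
r.move_to([580,320,300],q)
s=r.observe();print(s['time'],s['tcp_pos'],np.round(s['q'],2))
np.set_printoptions(suppress=True)
snap("wrist","c_wrist")
for n,z in {'panel_1_mid':39,'lane_1':34,'tray':0}.items():
    for d in r.spot_point("wrist",n):
        print(n,round(d['confidence'],2),np.round(d['centre'],1),np.round(ray("wrist",d['centre'],z),1))
E
```

```text
[-8.83784846e-01  1.90910501e-01 -7.83018672e-03  1.40078113e+00
  3.57208996e-04  1.55063177e+00  6.80688236e-01]
2.5833 [578.2190091  322.85396454 299.78657891] [-0.65  0.32  0.13  1.3  -0.04  1.52  1.06]
panel_1_mid 0.81 [309.6 108.4] [493.9 365.5  39. ]
lane_1 0.88 [258.6 109.1] [495.5 297.1  34. ]
tray 0.69 [257.3 106.8] [492.8 292.8   0. ]
tray 0.69 [310.  106.7] [492.2 369.    0. ]
```

View pics/c_wrist.png

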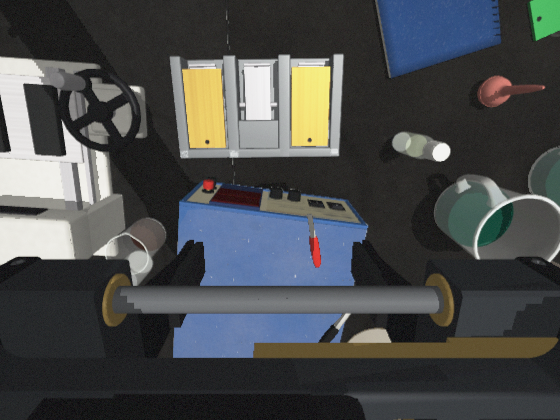

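Wrist view: yellow panels at (205,108) and (311,106), with the dark dots at their far ends. The middle lane is empty, the vial is at (420,147), and a blue box stands behind the tray. Next I'll segment the yellow to get the pose.

```bash
cat >> h.py <<'E'
def yellow(cam,z=39,minA=300,ylim=None,im=None,zs=None):
    im=r.grab_frame(cam) if im is None else im
    hsv=cv2.cvtColor(im,cv2.COLOR_RGB2HSV)
    m=cv2.inRange(hsv,(18,90,90),(34,255,255))
    m=cv2.morphologyEx(m,cv2.MORPH_CLOSE,np.ones((5,5)))
    n,l,st,ce=cv2.connectedComponentsWithStats(m)
    out=[]
    for i in range(1,n):
        if st[i,4]<minA: continue
        cs,_=cv2.findContours((l==i).astype(np.uint8),0,cv2.CHAIN_APPROX_NONE)
        P=np.array([ray(cam,p[0]+0.0,z)[:2] for p in cs[0]],np.float32)
        (c,wh,a)=cv2.minAreaRect(P)
        b=cv2.boxPoints((c,wh,a)); e=[b[1]-b[0],b[2]-b[1]]
        v=max(e,key=np.linalg.norm); 
        if v[0]<0: v=-v
        out.append((np.array(c),sorted(wh),float(np.arctan2(v[1],v[0])),st[i,:4].tolist()))
    return out
E
python3 - <<'E'
from h import *
np.set_printoptions(suppress=True,precision=1)
for o in yellow("wrist"): print("w",o)
for o in yellow("top",minA=100): print("t",o)
E
```

```text
w (array([492.3, 365.4]), [49.58012390136719, 99.2705307006836], 0.018667517229914665, [292, 65, 39, 80])
w (array([496.1, 225.4]), [50.37217712402344, 99.9321060180664], 0.0182671956717968, [183, 68, 44, 80])
w (array([791. ,  53.6]), [26.683067321777344, 102.89616394042969], -0.33929821848869324, [102, 274, 24, 52])
w (array([885.2, 542. ]), [40.14775848388672, 519.1250610351562], -1.5665916204452515, [254, 338, 306, 20])Traceback (most recent call last):
  File "<stdin>", line 4, in <module>
  File "h.py", line 31, in yellow
    P=np.array([ray(cam,p[0]+0.0,z)[:2] for p in cs[0]],np.float32)
                ~~~^^^^^^^^^^^^^^^^
  File "h.py", line 4, in ray
    c=c or r.camera_model(cam)
           ~~~~~~~~~~~~~~^^^^^
ValueError: time passes only in moves, steps and waits
```

```bash
sed -i 's/    im=r.grab_frame(cam) if im is None else im/    C=r.camera_model(cam); im=r.grab_frame(cam) if im is None else im/; s/p\[0\]+0.0,z)/p[0]+0.0,z,C)/' h.py
python3 - <<'E'
from h import *
np.set_printoptions(suppress=True,precision=1)
r.move_to([590,-20,320],[0,0,1,0])
C=r.camera_model("wrist"); print(r.observe()['tcp_pos'],r.observe()['q'])
snap("wrist","d_wrist")
for n,z in {'pad_1':52,'wheel_axis':73,'crank_grip':99,'crank_knob':79}.items():
    for d in r.spot_point("wrist",n):
        print(n,round(d['confidence'],2),np.round(d['centre'],1),ray("wrist",d['centre'],z,C))
im=cv2.imread("pics/d_wrist.png"); g=im.max(2)
m=((g<70)*255).astype(np.uint8); n,l,st,ce=cv2.connectedComponentsWithStats(m)
for i in range(1,n):
    if 300<st[i,4]<6000:
        cs,_=cv2.findContours((l==i).astype(np.uint8),0,cv2.CHAIN_APPROX_NONE)
        P=np.array([ray("wrist",p[0],52,C)[:2] for p in cs[0]],np.float32); print(st[i],cv2.minAreaRect(P))
E
```

```text
[590.2 -17.7 319.7] [-0.3  0.2  0.3  1.5 -0.1  1.5  1.6]
pad_1 0.93 [250.4 107.4] [505.3 -54.5  52. ]
pad_1 0.81 [301.2 113.2] [512.5  14.   52. ]
pad_1 0.59 [192.8 101.3] [ 497.9 -131.3   52. ]
wheel_axis 0.72 [375.  103.3] [499.8 106.1  73. ]
crank_grip 0.71 [368.9  73.6] [467.6  87.9  99. ]
crank_grip 0.32 [362.7  74.1] [468.2  80.7  99. ]
crank_knob 0.64 [366.2  77. ] [469.4  90.5  79. ]
crank_knob 0.43 [302.3 110.8] [509.3  13.3  79. ]
[ 178   67   29   72 1911] ((501.05413818359375, -132.16481018066406), (36.4379997253418, 88.77510833740234), 86.18328857421875)
[ 235   72   28   70 1770] ((505.7591552734375, -57.86970520019531), (35.05661392211914, 87.8238754272461), 86.44332122802734)
[ 288   76   32   70 1782] ((510.5194091796875, 15.990665435791016), (35.377967834472656, 88.08269500732422), 86.43499755859375)
[159 185 161  16 928] ((624.424560546875, -73.16903686523438), (234.48719787597656, 10.069318771362305), 86.37592315673828)
```

View pics/d_wrist.png

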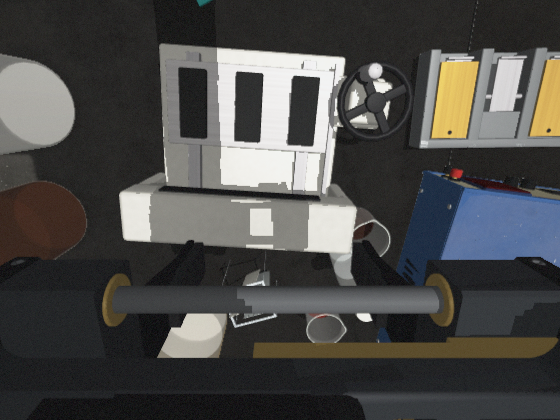

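The pads are at (510.5,16), (505.8,-57.9) and (501.1,-132.2), yaw −0.063. The pitch comes out at 74 mm, which is consistent with the given 75 mm. I'll tip the right-lane panel first.

```bash
cat >> h.py <<'E'
from scipy.spatial.transform import Rotation as Ro
def tq(yaw,tilt=0):
    # tool x -> -x world(yaw), tool z down; tilt>0: fingers lean forward (tool z gets +x)
    q=(Ro.from_euler('z',yaw)*Ro.from_euler('y',-tilt)*Ro.from_euler('y',np.pi)).as_quat()
    return [q[3],q[0],q[1],q[2]]
def off(c,yaw,dx,dy=0):
    return np.array([c[0]+dx*np.cos(yaw)-dy*np.sin(yaw),c[1]+dx*np.sin(yaw)+dy*np.cos(yaw)])
def tip(c,yaw,F=9,zmin=25):
    r.command_gripper(0,20)
    p=off(c,yaw,-35); q=tq(yaw)
    r.move_to([*p,120],q); r.move_l([*p,50],v=120); r.wait(.2)
    f0=r.observe()['contact_force'][2]
    for z in np.arange(46,zmin-.1,-1.5):
        r.move_l([*p,z],v=25); s=r.observe(); f=s['contact_force'][2]-f0
        print(round(z,1),round(s['tcp_pos'][2],1),round(f,1))
        if abs(f)>F: break
    r.move_l([*p,120],v=150)
E
python3 - <<'E'
from h import *
print(Ro.from_quat(np.roll(tq(0,.5),-1)).as_matrix().round(2))
tip((496.1,225.4),0.02)
E
```

```text
[[-0.88  0.    0.48]
 [ 0.    1.    0.  ]
 [-0.48  0.   -0.88]]
46.0 45.8 0.1
44.5 44.4 1.0
43.0 42.9 1.4
41.5 41.4 1.0
40.0 39.9 0.2
38.5 38.5 1.1
37.0 36.9 0.7
35.5 35.4 1.4
34.0 33.9 1.1
32.5 32.4 1.6
31.0 30.9 0.3
29.5 29.6 1.3
28.0 29.0 9.5
```

```bash
python3 - <<'E'
from h import *
r.move_to([540,225,250],tq(0.02)); r.command_gripper(87)
snap("wrist","e_wrist"); print(r.observe()['time'])
for o in yellow("wrist"): print("w",o)
E
```

```text
14.4667
w (array([491.6706543 , 365.03692627]), [50.73454284667969, 99.63786315917969], 0.01834198646247387, [370, 98, 52, 85])
w (array([496.10797119, 225.69894409]), [52.629852294921875, 91.47611999511719], 0.021511992439627647, [258, 103, 43, 78])
w (array([722.67712402, -11.70861053]), [20.355314254760742, 86.29222869873047], -0.15486754477024078, [102, 275, 16, 51])
w (array([796.29595947, 422.72155762]), [35.3205451965332, 456.6974182128906], -1.5487028360366821, [254, 338, 306, 20])
```

View pics/e_wrist.png

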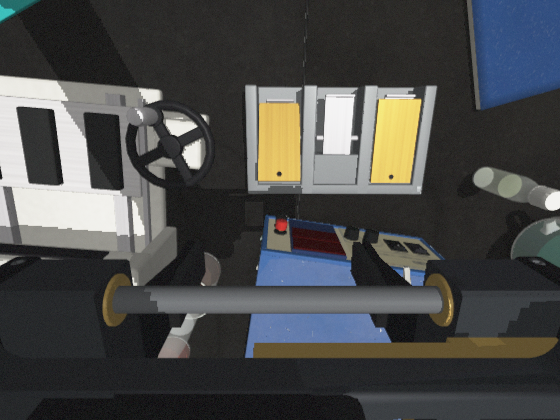

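The right panel is foreshortened and tipped. Now I'll grip it with the tool tilted to match.

```bash
cat >> h.py <<'E'
TH=.52
def grip_pose(c,yaw,s=40,depth=11,back=0):
    # c = lane centre xy
    d=-5+s*np.cos(TH)-2.5*np.sin(TH)+(depth-back)*np.sin(TH)
    z=34+s*np.sin(TH)+2.5*np.cos(TH)-(depth-back)*np.cos(TH)
    return [*off(c,yaw,d),z]
def pick(c,yaw,F=35):
    q=tq(yaw,TH)
    r.command_gripper(70,F)
    r.move_to(grip_pose(c,yaw,back=90),q)
    r.move_l(grip_pose(c,yaw),q,v=80); r.wait(.3)
    s=r.observe();print("at",s['tcp_pos'],grip_pose(c,yaw),s['contact_force'])
    r.command_gripper(40,F); s=r.observe();print("w",s['gripper_width'],s['contact_force'])
E
python3 - <<'E'
from h import *
np.set_printoptions(suppress=True,precision=2)
pick((496.1,225.4),0.02)
snap("wrist","f_wrist"); snap("scene","f_scene",3,(220,120,420,270))
E
```

```text
at [530.09 226.24  46.86] [np.float64(530.0294613353446), np.float64(226.07867971974937), np.float64(46.49874248648945)] [ 0.06 -0.22 -0.65]
w 49.466315677327145 [ 0.23  0.08 -0.63]
```

View pics/f_wrist.png

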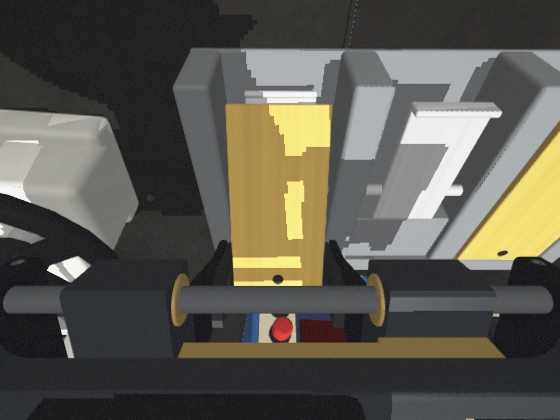

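View pics/f_scene.png

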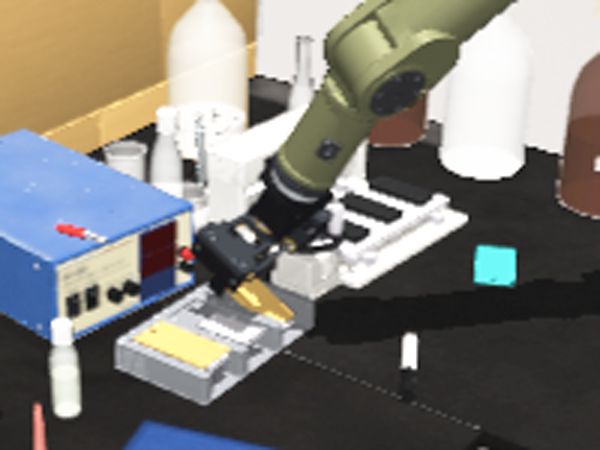

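```bash
cat >> h.py <<'E'
def lift(c,yaw):
    q=tq(yaw,TH)
    r.move_l(grip_pose(c,yaw,back=50),q,v=60)
    p=grip_pose(c,yaw,back=50); r.move_l([p[0],p[1],230],tq(yaw,0),v=100)
    print("lift",r.observe()['gripper_width'])
def held():
    "panel outline in tool frame assuming plane at depth 11-2.5 above TCP, tool vertical"
    s=r.observe(); C=r.camera_model("wrist"); im=r.grab_frame("wrist")
    hsv=cv2.cvtColor(im,cv2.COLOR_RGB2HSV); m=cv2.inRange(hsv,(15,70,60),(36,255,255)); m[235:]=0
    n,l,st,ce=cv2.connectedComponentsWithStats(cv2.morphologyEx(m,cv2.MORPH_CLOSE,np.ones((5,5))))
    i=1+np.argmax([st[k,4]*(abs(ce[k,0]-278)<90) for k in range(1,n)]); print(st[i])
    ys,xs=np.nonzero(l==i); T=s['tcp_pos']; w,x,y,zq=s['tool_rot']; R=Ro.from_quat([x,y,zq,w]).as_matrix()
    P=np.array([R.T@(ray("wrist",(a,b),T[2]+13.5,C)-T) for a,b in zip(xs,ys)])
    mx=np.percentile(P[:,0],99.5); 
    print("near edge tool x",mx,"-> centre at",mx-50)
    for lo in (40,55,70):
        k=(P[:,0]>lo)&(P[:,0]<lo+8); print(lo,P[k,1].min(),P[k,1].max())
    return mx-50
E
python3 - <<'E'
from h import *
np.set_printoptions(suppress=True,precision=2)
lift((496.1,225.4),0.02)
r.wait(.3); held(); snap("wrist","g_wrist"); print(r.observe()['contact_force'],r.observe()['time'])
E
```

```text
lift 50.03991236116028
[  232   110    93   125 11498]
near edge tool x 82.58526411803687 -> centre at 32.585264118036875
40 -23.08751772405769 23.06678536521075
55 -22.433941698920126 22.37764583051708
70 -21.776079929021154 21.68397721944439
[ 0.63 -0.42 -1.25] 21.0
```

View pics/g_wrist.png

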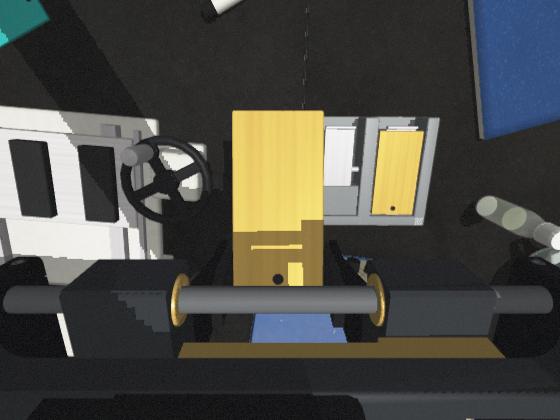

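```bash
python3 - <<'E'
from h import *
np.set_printoptions(suppress=True,precision=2)
print(r.observe()['gripper_width']); held(); r.command_gripper(40,60); r.wait(.5); held();print(r.observe()['gripper_width'])
E
```

```text
49.246532666104955
[  232   110    93   125 11498]
near edge tool x 82.598894974241 -> centre at 32.598894974241006
40 -23.10775682520252 23.05828292710025
55 -22.45464086056167 22.344119789934293
70 -21.797254170883257 21.649956358062433
[  232   110    93   125 11498]
near edge tool x 82.58604199626016 -> centre at 32.586041996260164
40 -23.11382533140328 23.032648101358806
55 -22.45994644836714 22.34386513961543
70 -21.801784854756 21.650560955345078
48.52575818484102
```

The hold is stable, but the panel has drooped about 0.3 rad in the grip: the outline tapers and the near end is lower. I'll compensate with a backward tool tilt and place it on pad 3.

```bash
cat >> h.py <<'E'
def place(pad,yaw,droop,t,off_c=35.5,zrel=56):
    q=tq(yaw,t)
    def P(zp): 
        xy=off(pad,yaw,off_c+11*np.sin(t)); return [*xy,zp-11*np.cos(t)]
    r.move_to(P(190),q); s=r.observe(); print("hover",s['tcp_pos'],P(190),s['gripper_width'])
    r.move_l(P(75),q,v=80); r.wait(.2); f0=r.observe()['contact_force']
    for z in np.arange(72,zrel-.1,-2):
        r.move_l(P(z),q,v=20); s=r.observe(); f=s['contact_force']-f0; print(round(z,1),round(s['tcp_pos'][2]+11*np.cos(t),1),np.round(f,1))
        if f[2]>4: r.command_gripper(40,5)
        if f[2]>15: break
    return P
E
python3 - <<'E'
from h import *
np.set_printoptions(suppress=True,precision=2)
place((501.1,-132.5),-.063,.3,-.22)
print(r.observe()['gripper_width'],r.observe()['time'])
snap("wrist","h_wrist"); snap("top","h_top",4,(300,150,420,270));
E
```

```text
hover [ 534.75 -132.44  179.37] [np.float64(534.133809962407), np.float64(-134.58388774088652), np.float64(179.26512805736334)] 48.956370251211325
72.0 71.8 [ 0.8 -0.8  2.2]
70.0 69.8 [ 0.4 -0.5  1.1]
68.0 67.8 [1.  0.4 1.9]
66.0 65.8 [0.8 0.5 1.8]
64.0 63.8 [-0.1 -0.4  2.4]
62.0 61.8 [ 1.2 -0.2  1.7]
60.0 59.9 [ 1.4 -0.8  1.2]
58.0 58.1 [1.7 0.4 2.3]
56.0 56.2 [0.8 0.6 4.2]
49.97064613984347 27.4917
```

View pics/h_wrist.png

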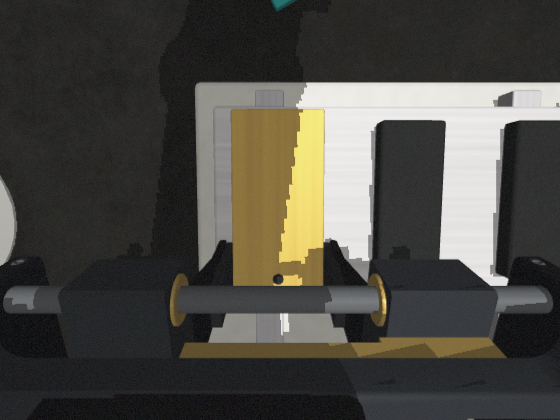

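View pics/h_top.png

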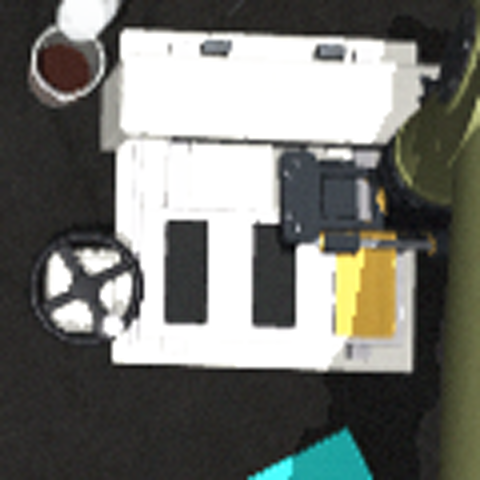

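It's hanging just over the pad with the correct ~5 mm overhang. Releasing.

```bash
python3 - <<'E'
from h import *
np.set_printoptions(suppress=True,precision=2)
r.command_gripper(62); s=r.observe(); p=s['tcp_pos']; print(s['gripper_width'])
r.move_l([p[0],p[1],p[2]+110],v=80)
r.move_to([600,-70,300],tq(0))
snap("wrist","i_wrist",1); print(r.observe()['time'])
for o in yellow("wrist",z=57): print("w",o)
for o in yellow("top",z=57,minA=100): print("t",o)
snap("top","i_top",4,(220,140,420,260))
E
```

```text
61.89608495678546
30.4417
w (array([ 501.58, -132.24]), [49.33848190307617, 98.98331451416016], -0.06726079434156418, [209, 53, 41, 87])
w (array([883.98,  71.56]), [35.881256103515625, 523.9257202148438], -1.5695207118988037, [205, 338, 321, 19])
t (array([1102.8 ,  317.19]), [343.8263244628906, 1731.7435302734375], 1.5548985004425049, [0, 0, 500, 98])
t (array([1124.4 , -531.03]), [145.18927001953125, 536.0777587890625], -0.9405763745307922, [434, 0, 126, 80])
t (array([ 771.04, -615.58]), [109.52188110351562, 222.486328125], -0.9759360551834106, [501, 127, 59, 41])
t (array([ 738.26, -366.15]), [126.07588958740234, 172.83839416503906], 1.4562811851501465, [430, 128, 52, 37])
t (array([ 384.71, -365.97]), [127.44171142578125, 678.6416015625], -0.06536931544542313, [444, 151, 38, 205])
t (array([ 362.86, -267.21]), [64.36302947998047, 607.8125610351562], -0.10229945182800293, [422, 169, 25, 184])
t (array([ 500.64, -131.54]), [47.4193229675293, 95.11463928222656], -0.04739578440785408, [384, 205, 15, 29])
t (array([491.24, 365.03]), [50.13793182373047, 98.81047821044922], 0.020459009334445, [236, 211, 16, 31])
t (array([ 239.55, -571.7 ]), [85.56951141357422, 219.85841369628906], 1.1939051151275635, [498, 271, 62, 31])
t (array([30.91, 74.65]), [49.913841247558594, 139.46514892578125], -0.12533384561538696, [327, 343, 18, 45])
t (array([ -63.76, -219.46]), [64.53815460205078, 193.6788330078125], -0.2469446063041687, [411, 360, 28, 60])
t (array([ -69.41, -325.66]), [48.41958999633789, 174.64784240722656], -0.13376154005527496, [452, 365, 16, 55])
t (array([-64.25,  11.55]), [52.61621856689453, 67.483154296875], 0.33084362745285034, [346, 383, 19, 24])
```

View pics/i_wrist.png

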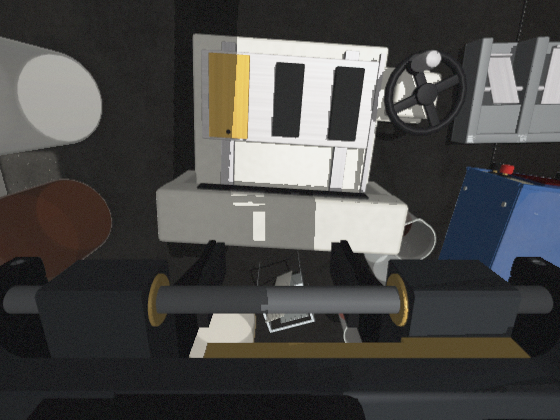

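View pics/i_top.png

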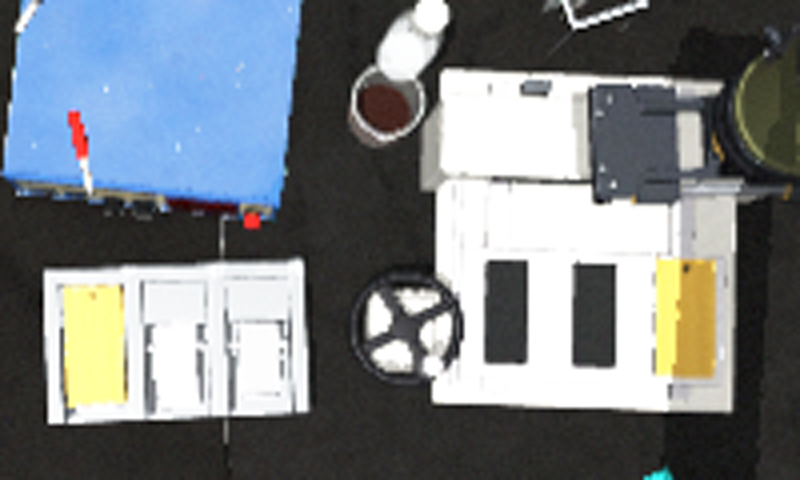

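Panel lies at (501.6,−132.2), yaw −0.067, right on pad 3. Now the left lane.

```bash
python3 - <<'E'
from h import *
np.set_printoptions(suppress=True,precision=2)
r.move_to([580,330,290],tq(0.02)); r.wait(.1)
o=[o for o in yellow("wrist") if 90<o[1][1]<108 and 45<o[1][0]<55]; print(o)
c,_,yaw,_=min(o,key=lambda o:abs(o[0][1]-365))
print(ray("wrist",r.spot_point("wrist","vial")[0]['centre'],0) if (r.grab_frame("wrist") is not None and r.spot_point("wrist","vial")) else None)
assert np.linalg.norm(c-[492,365])<60
tip(c,yaw)
r.move_to([560,c[1],250],tq(yaw)); r.command_gripper(87,60)
snap("wrist","j_wrist"); print(r.observe()['time'])
for o in yellow("wrist"): print("w",o)
E
```

```text
[(array([491.87, 365.81]), [50.48847579956055, 98.91154479980469], 0.029288997873663902, [289, 62, 41, 82])]
[537.61 505.79   0.  ]
46.0 45.8 0.6
44.5 44.4 1.4
43.0 42.9 -0.2
41.5 41.4 1.4
40.0 39.9 -0.0
38.5 38.5 1.2
37.0 37.0 1.6
35.5 35.4 1.5
34.0 33.9 1.7
32.5 32.4 2.4
31.0 31.0 1.6
29.5 29.5 0.9
28.0 28.3 4.1
26.5 27.9 10.3
41.975
w (array([492.88, 365.64]), [52.799285888671875, 89.1629409790039], 0.010134711861610413, [257, 83, 44, 79])
w (array([744.34, 138.94]), [34.388607025146484, 91.18880462646484], -0.25386568903923035, [102, 274, 29, 52])
w (array([730.26, 602.79]), [35.57329559326172, 90.80982208251953], 0.29144108295440674, [425, 274, 29, 53])
w (array([813.53, 566.1 ]), [37.134098052978516, 457.24786376953125], -1.5394070148468018, [254, 337, 306, 21])
```

View pics/j_wrist.png

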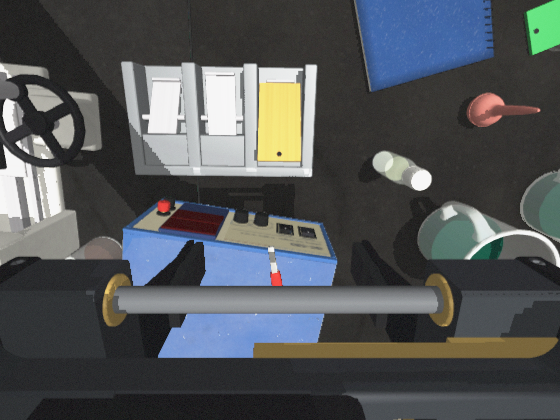

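The left panel is tipped and the tray hasn't moved. I'll grip it at full force.

```bash
python3 - <<'E'
from h import *
np.set_printoptions(suppress=True,precision=2)
c=(492.0,365.5);yaw=.02
pick(c,yaw,F=60)
lift(c,yaw); r.wait(.3); held(); snap("wrist","k_wrist"); print(r.observe()['time'])
E
```

```text
at [525.92 366.36  46.82] [np.float64(525.9294613353446), np.float64(366.17867971974937), np.float64(46.49874248648945)] [ 0.31  0.87 -0.76]
w 48.71089925077274 [-0.32  0.65 -1.1 ]
lift 48.61007970029657
[  225   105   107   130 13106]
near edge tool x 84.77382178319142 -> centre at 34.77382178319142
40 -24.62563370326856 25.06568660730028
55 -24.419550427783904 25.148012362055386
70 -24.425113306230582 25.1503219922454
48.4417
```

View pics/k_wrist.png

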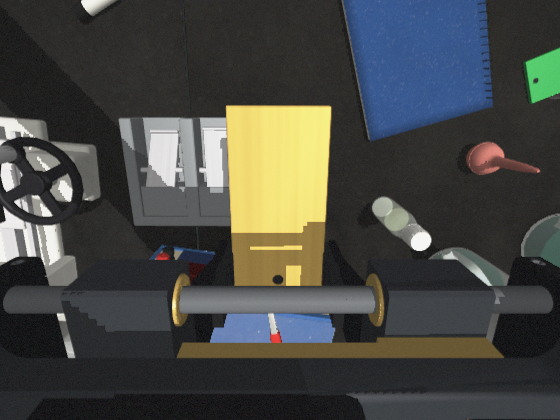

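This one has no droop: constant width, centre 34.8 mm back as planned. On to pad 2, checking again at hover.

```bash
python3 - <<'E'
from h import *
np.set_printoptions(suppress=True,precision=2)
pad=(505.8,-58.1);yaw=-.063
r.move_to([*off(pad,yaw,35),200],tq(yaw)); r.wait(.3); held(); print(r.observe()['gripper_width'])
snap("wrist","l_wrist")
E
```

```text
[  174   106   157   129 17809]
near edge tool x 84.32852264566073 -> centre at 34.328522645660726
40 -48.449207096739165 24.76532047974414
55 -48.48698915815275 24.77345147076724
70 -48.522586617684475 24.764348802298723
48.56322643595155
```

View pics/l_wrist.png

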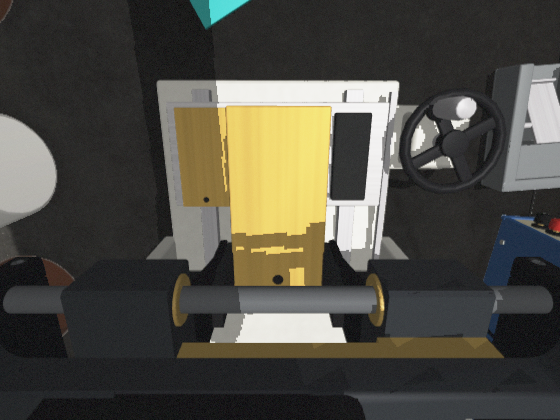

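```bash
python3 - <<'E'
from h import *
np.set_printoptions(suppress=True,precision=2)
place((505.8,-58.1),-.063,0,0,off_c=34.8,zrel=55)
r.wait(.2); print(r.observe()['gripper_width'])
r.command_gripper(60,20); s=r.observe(); p=s['tcp_pos']; print(s['gripper_width'],s['contact_force'])
r.move_l([p[0],p[1],p[2]+120],v=80)
r.move_to([590,-20,320],[0,0,1,0]); r.wait(.1)
for o in yellow("wrist",z=57): print("w",o)
snap("wrist","m_wrist"); C=r.camera_model("wrist")
for n,z in {'wheel_axis':73,'crank_grip':99}.items():
    for d in r.spot_point("wrist",n):
        print(n,round(d['confidence'],2),np.round(d['centre'],1),ray("wrist",d['centre'],z,C))
snap("scene","m_scene",3,(220,120,420,270)); print(r.observe()['time'])
E
```

```text
hover [539.37 -60.16 177.93] [np.float64(540.5309622387717), np.float64(-60.290950015179405), np.float64(179.0)] 48.922841068041514
72.0 71.7 [ 0.6  0.2 -1.3]
70.0 69.8 [ 0.5  0.7 -0.2]
68.0 67.8 [-0.4  1.2 -1.2]
66.0 65.8 [-0.2  0.5 -0.6]
64.0 63.8 [-1.1  0.1 -0.8]
62.0 61.9 [-0.   0.2 -0.3]
60.0 59.8 [-0.8  0.5 -1. ]
58.0 57.8 [ 0.3  0.8 -0.2]
56.0 55.8 [ 0.4  0.6 -0.5]
48.56831210664633
59.81122745253723 [ 0.68 -0.66  0.69]
w (array([ 501.74, -132.55]), [49.58086013793945, 99.04711151123047], -0.06406418979167938, [174, 65, 39, 81])
w (array([506.31, -58.19]), [49.5988883972168, 98.96466827392578], -0.064951591193676, [231, 69, 40, 80])
w (array([892.26, 124.53]), [37.669044494628906, 558.5366821289062], -1.5693379640579224, [200, 338, 325, 19])
wheel_axis 0.9 [376.5 106.4] [502.11 105.15  73.  ]
crank_grip 0.58 [372.4  77.5] [470.49  89.27  99.  ]
58.2167
```

View pics/m_wrist.png

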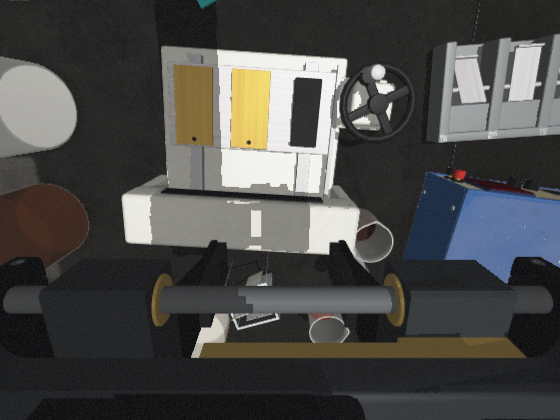

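View pics/m_scene.png

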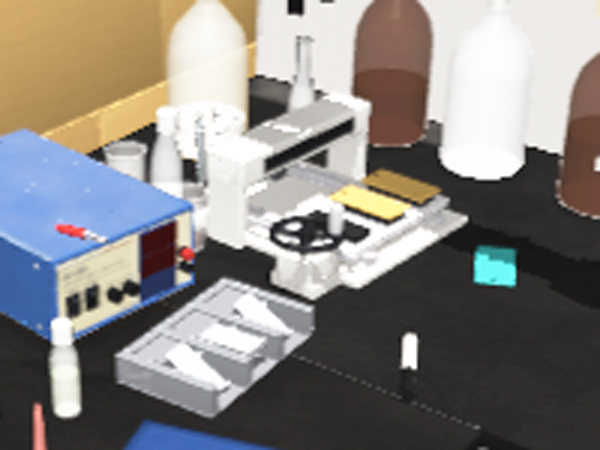

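Both panels are flat on pads 3 and 2, within about 1 mm, and the tray is empty. Next I'll localise the wheel precisely.

```bash
python3 - <<'E'
from h import *
np.set_printoptions(suppress=True,precision=2)
r.move_to([600,100,300],tq(0)); r.wait(.2)
s=r.observe(); print(s['tcp_pos'])
C=r.camera_model("wrist"); snap("wrist","n_wrist"); 
for n,z in {'wheel_axis':73,'crank_grip':99,'crank_knob':79}.items():
    for d in r.spot_point("wrist",n):
        print(n,round(d['confidence'],2),np.round(d['centre'],1),ray("wrist",d['centre'],z,C))
for n in ('handwheel','crank_knob'):
    for d in r.trace("wrist",n)[:1]:
        print(n,d['confidence'],d['rect']); m=d['pixels'].astype(np.uint8)
        if n=='handwheel':
            cs,_=cv2.findContours(m,0,cv2.CHAIN_APPROX_NONE); k=max(cs,key=cv2.contourArea); h=cv2.convexHull(k)
            P=np.array([ray("wrist",p[0],73,C)[:2] for p in k],np.float32); print(cv2.minEnclosingCircle(P),cv2.fitEllipse(P))
        np.save(f"pics/{n}.npy",m)
print(C['R'].round(3),-C['R'].T@C['t'])
im=cv2.imread("pics/n_wrist.png"); cv2.imwrite("pics/n_crop.png",cv2.resize(im[40:190,200:360],None,fx=4,fy=4))
E
```

```text
[600.31  98.14 300.44]
wheel_axis 0.78 [280.8  93.9] [500.24 101.95  73.  ]
wheel_axis 0.27 [553.4 123.3] [534.92 438.86  73.  ]
crank_grip 0.51 [270.8  61.6] [468.27  90.78  99.  ]
crank_knob 0.62 [270.5  57.3] [461.08  90.04  79.  ]
handwheel 0.58 [286.1, 90.8, 86.7, 85.7]
((497.8622131347656, 105.27888488769531), 49.82767868041992) ((498.6980895996094, 105.7193374633789), (95.02959442138672, 96.50825500488281), 94.19099426269531)
crank_knob 0.67 [270.0, 59.4, 22.4, 20.4]
[[ 0.    1.   -0.  ]
 [ 0.95 -0.    0.3 ]
 [ 0.3  -0.   -0.95]] [517.1   98.55 462.11]
```

View pics/n_crop.png

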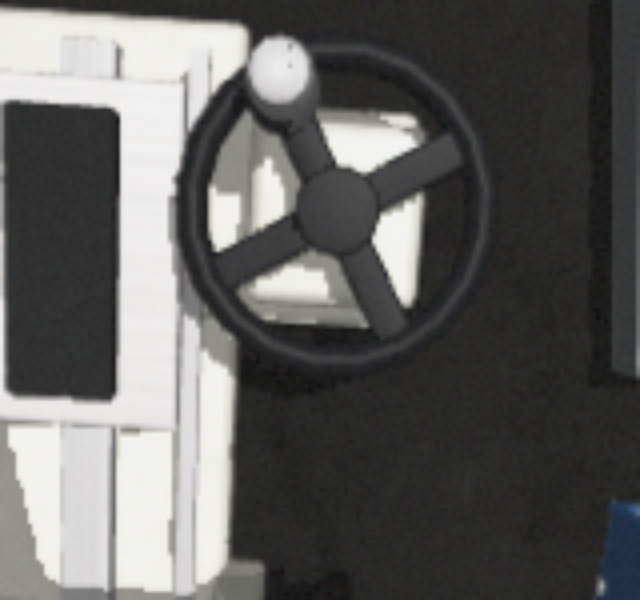

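```bash
python3 - <<'E'
from h import *
np.set_printoptions(suppress=True,precision=2)
C=r.camera_model("wrist")
for p,z in (((269.75,57.5),119),((284,92.75),73),((284.5,92.75),76)): print(ray("wrist",p,z,C))
a=ray("wrist",(284,92.75),73,C);k=ray("wrist",(269.75,57.5),119,C);d=(k-a)[:2];print(np.linalg.norm(d),np.degrees(np.arctan2(d[1],d[0])))
E
```

```text
[466.81  91.39 119.  ]
[498.55 107.1   73.  ]
[498.69 107.64  76.  ]
35.42305392580164 -153.66158837213655
```

Axis is about (498.6,107) and the knob about (466.8,91.4). The radius of 35.4 mm agrees with the stated 36 mm. Grip the knob and try the first arc while watching force.

```bash
cat >> h.py <<'E'
A=np.array([498.6,107.0]); RK=36.; ZK=92
def arc(th0,dth,n,v=35,Fs=14,f0=None,log=2):
    th=th0
    for i in range(n):
        th+=dth; p=A+RK*np.array([np.cos(th),np.sin(th)])
        r.move_l([*p,ZK],v=v); s=r.observe(); f=s['contact_force']-f0
        ft=f[:2]@np.array([-np.sin(th),np.cos(th)])*np.sign(dth); fr=f[:2]@np.array([np.cos(th),np.sin(th)])
        if i%log==0 or abs(ft)>Fs*.6: print(i,round(th,2),"ft %.1f fr %.1f fz %.1f w %.1f"%(ft,fr,f[2],s['gripper_width']))
        if ft<-Fs or abs(fr)>40: print("STOP",i); break
    return th
E
python3 - <<'E'
from h import *
np.set_printoptions(suppress=True,precision=2)
th=np.radians(-153.7); p=A+RK*np.array([np.cos(th),np.sin(th)]); q=tq(0)
r.command_gripper(45,15)
r.move_to([*p,190],q); r.move_l([*p,ZK],v=80); r.wait(.2)
f0=r.observe()['contact_force']; print(f0)
r.command_gripper(5,15); r.wait(.2); s=r.observe(); print(s['gripper_width'],s['contact_force']-f0,s['tcp_pos'])
th=arc(th,.2,8,f0=f0,log=1)
np.save("f0.npy",f0); open("th","w").write(str(th))
snap("top","o_top",4,(220,140,420,260)); print(r.observe()['time'])
E
```

```text
[-0.53  0.11 -0.11]
17.41865497646054 [-0.27 -0.9   1.3 ] [466.26  90.94  91.98]
0 -2.48 ft 0.7 fr 1.5 fz 1.3 w 17.7
1 -2.28 ft 0.9 fr 3.1 fz 1.9 w 17.8
2 -2.08 ft 1.9 fr 5.2 fz 2.3 w 17.6
3 -1.88 ft 1.0 fr 5.4 fz 1.5 w 17.5
4 -1.68 ft 1.7 fr 5.0 fz 1.9 w 17.9
5 -1.48 ft 2.5 fr 5.0 fz 0.2 w 17.8
6 -1.28 ft 1.2 fr 4.8 fz -1.0 w 17.8
7 -1.08 ft 1.3 fr 5.5 fz -1.1 w 17.8
65.9
```

View pics/o_top.png

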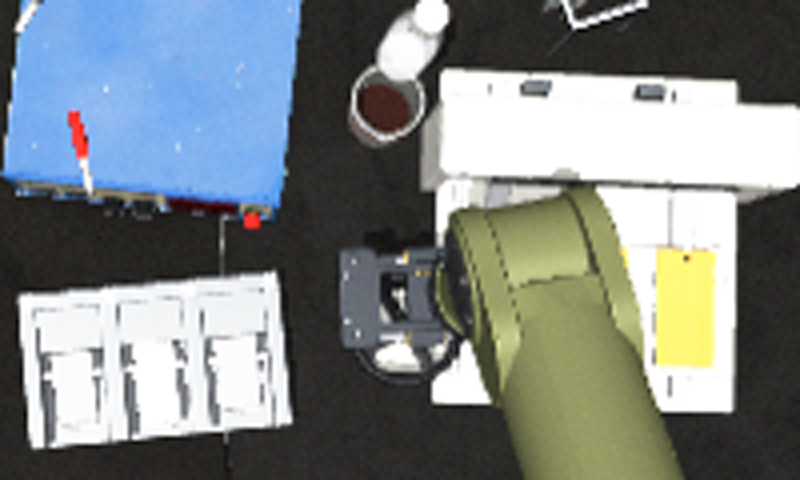

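The knob follows with only a few newtons, and the stage has begun to move in. The tray got its knock, but it's empty and no longer matters. Continue winding home.

```bash
python3 - <<'E'
from h import *
f0=np.load("f0.npy"); th=float(open("th").read())
th=arc(th,.2,100,f0=f0,log=6)
open("th","w").write(str(th)); s=r.observe(); print(th,s['time'],s['tcp_pos'],s['gripper_width'])
snap("top","p_top",4,(220,140,420,260))
snap("wrist","p_wrist"); snap("scene","p_scene",3,(220,120,420,270))
E
```

```text
0 -0.88 ft 0.9 fr 5.9 fz -2.1 w 17.7
6 0.32 ft 0.9 fr 2.5 fz -0.2 w 17.7
12 1.52 ft -0.2 fr -5.5 fz 2.3 w 18.0
18 2.72 ft 0.3 fr -5.1 fz -1.9 w 17.4
24 3.92 ft 0.7 fr 0.4 fz 1.6 w 17.7
30 5.12 ft 1.8 fr 5.9 fz 0.1 w 17.9
36 6.32 ft 0.7 fr 5.6 fz -0.6 w 17.4
42 7.52 ft 0.7 fr -4.7 fz 5.2 w 17.7
48 8.72 ft 0.7 fr -5.2 fz -0.2 w 17.8
54 9.92 ft 1.2 fr -3.3 fz -0.1 w 17.7
60 11.12 ft 1.6 fr 5.8 fz 1.7 w 17.9
66 12.32 ft 1.4 fr 6.0 fz -2.8 w 17.6
72 13.52 ft 0.6 fr -2.2 fz 2.7 w 17.5
78 14.72 ft 0.5 fr -6.6 fz 1.3 w 17.6
84 15.92 ft -11.6 fr -6.7 fz -6.0 w 17.8
85 16.12 ft -23.1 fr -11.8 fz -6.4 w 17.9
STOP 85
16.117428939684693 96.7167 [463.92099928 105.2586577   92.21348183] 17.863604292181343
```

View pics/p_top.png

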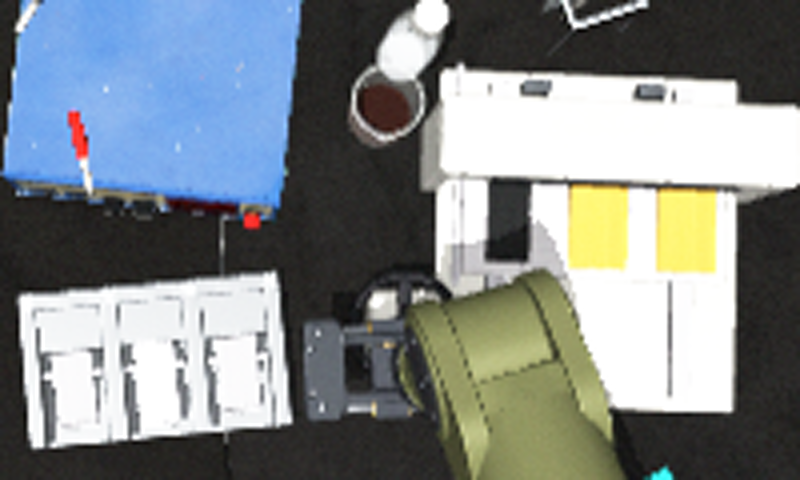

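View pics/p_wrist.png

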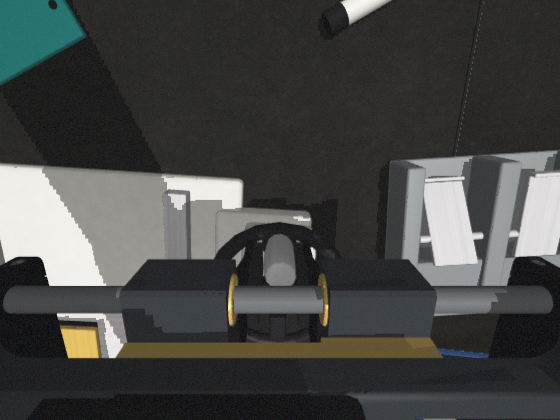

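The stop was felt at 18.8 rad of travel, and the top view shows both panels under the bridge. Dwell briefly, then wind back out.

```bash
python3 - <<'E'
from h import *
f0=np.load("f0.npy"); th=float(open("th").read())
r.wait(.4)
th=arc(th,-.2,105,f0=f0,log=6)
open("th","w").write(str(th)); s=r.observe(); print(th,s['time'],s['tcp_pos'],s['gripper_width'])
snap("top","q_top",4,(220,140,420,260))
E
```

```text
0 15.92 ft 12.0 fr -7.7 fz -7.2 w 17.9
6 14.72 ft 1.4 fr -6.3 fz 0.2 w 17.8
12 13.52 ft 2.1 fr -4.5 fz 5.2 w 17.6
18 12.32 ft -0.1 fr 6.3 fz -0.4 w 17.6
24 11.12 ft 0.3 fr 5.8 fz 4.9 w 17.3
30 9.92 ft -0.2 fr -2.5 fz 1.3 w 17.7
36 8.72 ft 0.9 fr -7.0 fz 0.3 w 17.9
42 7.52 ft 1.1 fr -3.1 fz 6.5 w 17.6
48 6.32 ft 0.3 fr 6.9 fz 1.0 w 17.7
54 5.12 ft 0.6 fr 6.0 fz 4.7 w 17.5
60 3.92 ft 0.7 fr -0.4 fz 4.1 w 17.7
66 2.72 ft 0.5 fr -5.2 fz 1.4 w 17.7
72 1.52 ft 1.4 fr -4.9 fz 5.7 w 18.0
78 0.32 ft 1.1 fr 5.7 fz 2.8 w 17.7
84 -0.88 ft 0.3 fr 6.3 fz 3.3 w 18.0
90 -2.08 ft 0.9 fr 1.7 fz 6.2 w 17.9
96 -3.28 ft -5.7 fr -6.6 fz 2.9 w 17.6
97 -3.48 ft -18.5 fr -6.0 fz 11.2 w 17.8
STOP 97
-3.482571060315285 132.3833 [463.87584481 108.95567372  91.86292315] 17.80400311282645
```

View pics/q_top.png

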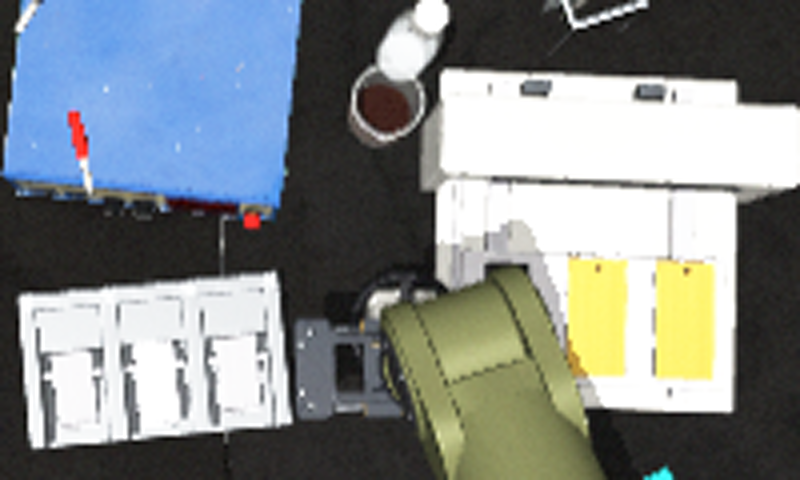

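Out stop felt; same knob angle as at home, i.e. three full turns. Let go and verify.

```bash
python3 - <<'E'
from h import *
np.set_printoptions(suppress=True,precision=2)
r.wait(.3)
r.command_gripper(45); r.wait(.1); s=r.observe(); p=s['tcp_pos']; print(s['gripper_width'],p)
r.move_l([p[0],p[1],200],v=80)
r.move_to([590,-20,320],tq(0)); r.wait(.3)
for o in yellow("wrist",z=57): print("w",o)
C=r.camera_model("wrist"); snap("wrist","r_wrist")
im=cv2.imread("pics/r_wrist.png"); g=im.max(2)
m=((g<70)*255).astype(np.uint8); n,l,st,ce=cv2.connectedComponentsWithStats(m)
for i in range(1,n):
    if 1000<st[i,4]<4000:
        cs,_=cv2.findContours((l==i).astype(np.uint8),0,cv2.CHAIN_APPROX_NONE)
        P=np.array([ray("wrist",p[0],52,C)[:2] for p in cs[0]],np.float32); print(st[i],cv2.minAreaRect(P))
snap("scene","r_scene",3,(220,120,420,270)); s=r.observe();print(s['time'],s['contact_force'])
E
```

```text
45.20711288353421 [464.55 119.2   91.93]
w (array([ 499.18, -132.25]), [49.78777313232422, 98.93667602539062], -0.060687970370054245, [172, 61, 40, 82])
w (array([503.67, -57.98]), [49.50609588623047, 98.75172424316406], -0.06574416905641556, [230, 65, 40, 81])
w (array([895.88,  77.12]), [38.01560974121094, 560.65478515625], -1.5674822330474854, [171, 338, 324, 19])
[ 289   75   32   69 1777] ((507.7372131347656, 16.151779174804688), (35.37776565551758, 87.4146499633789), 86.39647674560547)
136.45 [-0.45 -1.26 -0.59]
```

View pics/r_wrist.png

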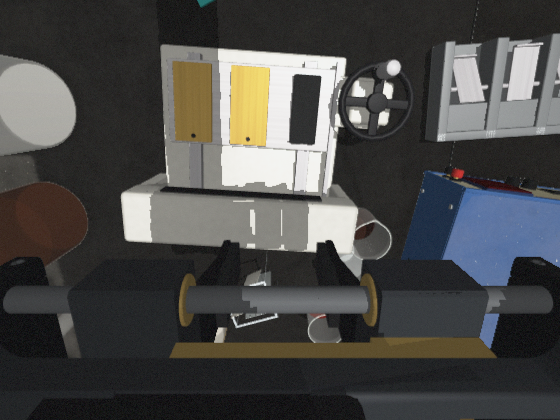

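View pics/r_scene.png

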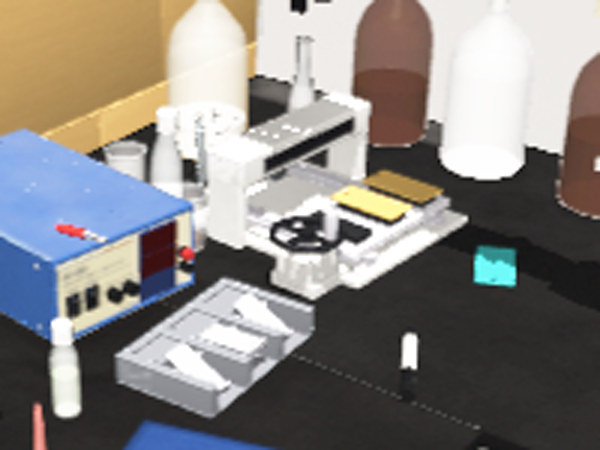

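```bash
python3 - <<'E'
from h import *
im=cv2.imread("pics/r_wrist.png"); cv2.imwrite("pics/r_crop.png",cv2.resize(im[40:160,320:430],None,fx=5,fy=5))
C=r.camera_model("wrist")
for p in ((392.5,66.5),(394,68)):
    k=ray("wrist",p,119,C)[:2]; d=k-A; print(k,np.hypot(*d),np.arctan2(d[1],d[0])-2*np.pi)
print(proj("wrist",[*A+36*np.array([np.cos(-3.27),np.sin(-3.27)]),119],C),proj("wrist",[*A,73],C))
E
```

```text
[462.32626912 105.65303783] 36.29873082017077 -9.387661746010519
[463.82780674 107.46909785] 34.775357321419435 -3.155082438179367
[397.88626969  67.0795144 ] [377.26384157 102.38597799]
```

View pics/r_crop.png

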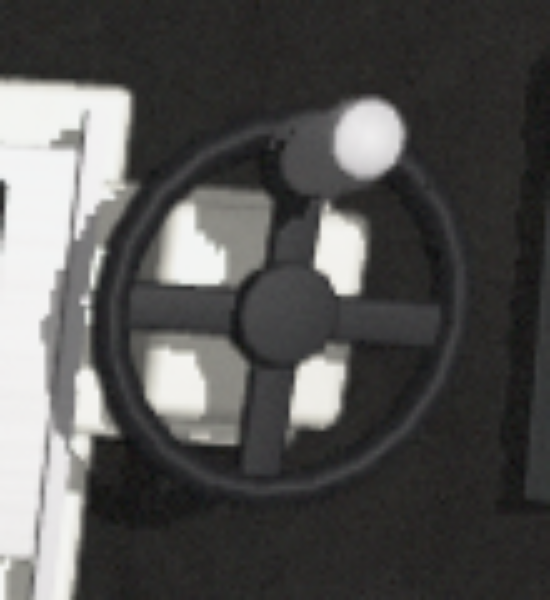

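```bash
python3 -c "
from h import *
for n in('vial','small_beaker','clear_bottle'):
    d=r.grab_frame('top') is not None and r.spot_point('top',n); print(n,[ray('top',x['centre'],0).round(0) for x in d[:1]])
r.hand_in(); print(r.observe()['time'])"
```

```text
vial [array([ 487., -142.,    0.])]
small_beaker [array([695., 109.,   0.])]
clear_bottle [array([744., 101.,   0.])]
the job is handed in; nothing more can be done
the job is handed in; nothing more can be done
```

The job is done and handed in. Two brass panels were in the tray, in the left and right lanes; the middle lane was empty. Both now lie on the reader, and I released them before winding the handwheel.

- **Loading:** I tipped each panel up and gripped it by its long edges. The right-lane panel went on pad 3 and the left-lane one on pad 2. The first panel drooped about 0.3 rad in the grip while being lifted, so I corrected for that with the tool tilt when laying it down.
- **Winding:** I led the crank knob anticlockwise until it met a firm stop (about 23 N), with both panels under the bridge. Then I wound it clockwise to a firm stop at the loading end, about three turns back, and let go.
- **Last checks:** The wrist picture shows both panels on their pads, about 1 mm from centre and square within about 0.005 rad. The unused pad shows the stage 2–3 mm further out than at the start. The knob angle puts the stage within about 0.5 mm of its loading end.
- **Things that disagreed:**
  - The arm's own force and the stops agree with the camera on the wheel's travel only to about 0.1 rad, because the arm flexed against the stops.
  - The tray was knocked aside during winding, when it was already empty, so it did not matter.
  - In my last check the detector missed the vial and reported a point on the reader instead. The vial is visibly upright in its place in the scene picture. The beaker and bottle read within 10 mm of where they started.

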